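# Dock a pressure pot and take off its press-and-turn cap

## Task

Move the pressure pot by its long handle, never by its cap, into the U-shaped holding frame until its square foot is fully home, and let go. Then turn the cap's bar handle anticlockwise to the first stop, where the bar lines up with the pot's handle, press the cap down against its spring, turn it on past the stop to release it, lift it off and set it down upright (bar on top) in the shallow steel tray. Leave the pot home in the frame and do not disturb the white squeeze bottle.

Things in the scene. Friction and masses are not known exactly. Their poses are not given: they have to be found in the camera images.
- pot_handle (a point): Grip point of the pot's handle: a straight black bar, 20 mm wide, 24 mm high, its middle 46 mm above the pot's underside, that runs out along the pot's own -x from 52 to 142 mm from the pot's axis. This point is in the middle of its section, 105 mm from the pot's axis; the pot's axes (z up, +x from handle to body).
- pot_axis (a point): Point on the pot's upright axis, 46 mm above its underside. The pot is plain steel: square foot 96 x 96 x 10 mm, round body 74 mm across, a neck 50 mm across closed by the cap, about 0.55 kg without the cap; total height with the cap 154 mm. Axes as the handle's.
- cap_bar (a point): Grip point in the middle of the cap's bar handle, 58 mm above the cap's lower edge. The cap is steel, 68 mm across, 0.12 kg: skirt and disc up to 38 mm, on it a black bar 76 mm long along the cap's x, 14 mm wide, from 38 to 68 mm above the lower edge. On the pot, locked, its lower edge is 85.5 mm above the pot's underside.
- cap_bar_end (a point): Top end of the bar towards the cap's +x, 38 mm from the cap's axis. Three pins on the neck run in slots of the skirt. The cap starts locked, its x 32 to 38 degrees clockwise (from above) of the pot's x. Turned anticlockwise it meets the first stop when its x is parallel to the pot's x (bar in line with the pot's handle).
- cap_center (a point): Centre of the cap, 34 mm above its lower edge. At the first stop it must be pressed down over 6 mm (it bottoms at 10 mm) against a spring of 6 N, rising to 10 N at 7 mm. Held down it turns on; from 24 degrees past the stop it is free to rise, at 36 it meets the slot's end. Let up about 30 past, the spring raises it 4 mm above locked height; it lifts straight off, clear of the neck after 25 mm.
- cap: The cap; origin in the middle of its lower edge, x along the bar, z up.
- pot: The pot; origin in the middle of its underside, -x along the handle.
- dock: Holding frame, fixed to the worktop: aluminium U of bars 18 mm high, 101 mm wide inside, with a back bar and a flared mouth. Origin at the nest's middle at worktop height, +x from mouth to back bar (its face 51 mm from the origin). The pot slides on the worktop in along +x; home, its axis is over the origin and its handle points out of the mouth. The flares reach 80 mm from the origin towards -x.
- tray: Shallow square steel tray, 120 x 120 mm outside, 18 mm high, walls and floor 6 mm thick; origin under its centre.
- wash_bottle: Bystander: milky white squeeze bottle, 74 mm wide, 188 mm high; origin under its centre.
There are look-alikes about, which are no part of the job. Of the things shaped like the cap, the bare steel one is meant.

How it is judged:
By the outcome, as a careful person would: the job done as asked, in the order asked, and still so for the second after the job is handed in, with the robot touching nothing.
It also fails if it takes over 61 s, if anything falls off the work surface, if the arm or the gripper's body presses on something with over 40 N, if the wrist force passes 120 N, or if a joint passes its speed limit or range.

## Robot

A 6-joint arm with a two-finger parallel gripper is mounted at the origin on a cart in front of the work surface, level with it; the furniture and walls round the work are solid. World frame = base frame: x ahead of the robot, y to its left, z up, the work surface at z = 0. Lengths are in m, angles in rad, forces in N, time in s.
With the tool pointing down it reaches from about 0.3 to 0.875 m from the base axis. Payload 6.4 kg.
Tool frame: the origin (TCP) lies at the centre of the arm's flange, where the gripper is bolted on; the fingertips stand 173 mm ahead of it and the grasp point (between the pads) lies 155 mm ahead of it (ctrl.pinch_z is the distance from the TCP to the grasp point, in m); z points along the fingers, y is the direction in which the jaws open and shut (so a half turn about z gives the same grasp; the last joint's range is limited). The gripper opens to 85 mm and grips with 20 to 120 N. Pads are 22 mm wide; open, the fingers measure 114 mm over their backs; the gripper's body (76 mm by 85 mm) begins 54 mm behind the grasp point. The pads swing forward as they close: fully open they stand 13 mm farther back than shut.
Start: joints at [-1.455, 0.181, 1.607, -0, 1.354, -0.206], TCP at [0.182, -0.545, 0.405] pointing down, gripper open.
Joint ranges: [-2.99, 2.99], [-0.89, 2.07], [0.3, 2.58], [-1.14, 4.28], [0, 2.63], [-3.12, 3.12]. Speed limits (rad/s): [2.57, 2.57, 3.01, 3.14, 3.14, 3.14].

## Interface

Orientations are given as a unit quaternion [w, x, y, z].
In Python, from bench import ctrl gives the robot as it stands.
- The arm moves only by the tool drive_tool, never from a script. Its argument "commands" is a list that holds one entry, the list of rows, each a list of 7 numbers: the shift along the tool's x, y, z in units of 50 mm (1.0 is 50 mm), then the turn, a rotation vector about the tool's x, y, z in units of 8 degrees (1.0 is 8 degrees), then the closure in counts, from 0 (fully open) to 255 (shut). A call has 1 to 10 rows; each row shifts and turns the commanded pose from where the row before left it, along the tool's axes as they then stand; what a row does not reach is not made up. A row lasts 1/10 s, in which the tool goes at most 50 mm and 8.59 degrees, less where a joint would pass 70% of its speed; a pose out of reach is approached as far as the arm can. A call is refused whole if a number of a shift passes 1 or a number of a turn 1, either way. A call with a gripper value outside its range is refused whole. The fingers move at their own pace and stop on an object; the grip force is fixed at half the most. Time passes only in rows, so rows that do not move let the fingers close. It gives the time, the measured TCP pose, the force and the opening at its end, in the units of the state.
- ctrl.get_obs(): the state, without advancing time (a new reading comes with each control period).
- ctrl.camera(name): name is "scene" or "top"; returns a dict with "pixels" (384x512x3 uint8, red, green, blue), "depth" (384x512 float32, m along the optical axis (not along the pixel's ray), 0 where there is no reading), "intrinsics" (3x3 intrinsics, pixels), "k1" (the pictures are not rectified: a ray, as slopes to the right and down, at radius r is drawn at 1 + k1 r^2 times it, then the intrinsics apply), "R" (3x3) and "t" (3): a world point X has camera coordinates R X + t. Camera axes: x right, y down, z forward; pixel columns grow to the right and rows downward; lengths in m; the calibration is good to about 2 mm. A picture is of the moment at which its call begins.
- ctrl.hand_in(): hands the job in, once; it reports no verdict.
The state is a dict: "time_s": time; "q": joint angles; "dq": joint speeds; "joint_efforts": joint torques, N m; "eef_pos": TCP position; "eef_rot": TCP orientation; "wrist_force": force on the tool from outside, world axes, zero at the start; "torque": the same for the moment, N m; "opening": opening from 0.0 (shut) to 1.0 (fully open).
Only numpy, scipy, OpenCV 4.12 (cv2) and the standard library are available. Lean on these libraries where they do the work, as an engineer would, in place of code of your own. Each camera call takes 0.05 s, during which the arm holds its last target. There are 200 camera calls.

## Working session

There is one attempt and no reset: what is moved stays moved. The work goes in short steps, Python scripts to look and compute and a tool call to move; the robot and the scene stay as the last step left them, time stands still between calls to the robot, and variables do not carry over. Pictures are saved under pics/ and viewed, about 8 in all and at most 12, crops included, and the job is handed in when it is done.

Besides the shell and the picture viewer there is one more tool, called after "Request:" as a command line: name --argument value ..., lists and objects as JSON in quotes. drive_tool: Moves the arm, as the interface text tells. Its arguments: {"type":"object","properties":{"commands":{"type":"array","items":{"type":"array","items":{"type":"array","items":{"type":"number"}}}}},"required":["commands"]}

```bash
ls; mkdir -p pics; cat > h.py <<'E'
import numpy as np, cv2, sys
from bench import ctrl
def cam(n):
    return ctrl.camera(n)
def ray(c,u,v):
    K=c["intrinsics"]; d=np.array([(u-K[0,2])/K[0,0],(v-K[1,2])/K[1,1]]); s=d.copy()
    for _ in range(20): s=d/(1+c["k1"]*(s@s))
    R=np.array(c["R"]);o=-R.T@np.array(c["t"]); return o,R.T@np.array([s[0],s[1],1])
def plane(c,u,v,z):
    o,r=ray(c,u,v); return o+r*(z-o[2])/r[2]
def proj(c,X):
    p=np.array(c["R"])@np.array(X)+c["t"]; s=p[:2]/p[2]; s=s*(1+c["k1"]*(s@s)); K=c["intrinsics"]
    return s[0]*K[0,0]+K[0,2], s[1]*K[1,1]+K[1,2]
def cloud(c):
    D=c["depth"];K=c["intrinsics"];H,W=D.shape
    u,v=np.meshgrid(np.arange(W),np.arange(H)); d=np.stack([(u-K[0,2])/K[0,0],(v-K[1,2])/K[1,1]],-1);s=d.copy()
    for _ in range(20): s=d/(1+c["k1"]*(s**2).sum(-1,keepdims=True))
    P=np.concatenate([s,np.ones((H,W,1))],-1)*D[...,None]
    return (P-np.array(c["t"]))@np.array(c["R"])
def save(img,n,k=1):
    cv2.imwrite("pics/"+n+".png",cv2.resize(img[...,::-1],None,fx=k,fy=k,interpolation=cv2.INTER_CUBIC))
E
python3 - <<'E'
from h import *
for n in("scene","top"):
    c=cam(n); save(c["pixels"],n+"0",1.5)
    print(n,-np.array(c["R"]).T@c["t"],c["k1"],c["intrinsics"][0])
print(ctrl.get_obs(),ctrl.pinch_z)
E
```

```text
pics
scene [-0.76086107  0.24423813  0.73069378] -0.01705121794901972 [449.91623786   0.         249.52568194]
top [ 0.16601928 -0.0414409   1.77892128] 0.020378775934656472 [499.06341935   0.         267.63624562]
{'time_s': 0.1, 'q': array([-1.45532055e+00,  1.81490341e-01,  1.60789488e+00,  7.45915252e-06,
        1.35379748e+00, -2.06333055e-01]), 'dq': array([ 0.00072636, -0.00371544, -0.00265245,  0.0004866 ,  0.00102361,
       -0.00092207]), 'joint_efforts': array([ 6.59421403e-04, -4.45873189e+01, -3.52238095e+01, -2.43834393e-04,
        4.11676039e-03,  3.04065816e-05]), 'eef_pos': array([ 0.18183638, -0.54525846,  0.4038671 ]), 'eef_rot': array([-7.94037894e-04,  9.87082607e-01,  1.60210158e-01,  3.97421289e-05]), 'wrist_force': array([-0.20394655,  0.4505965 ,  0.26200456]), 'torque': array([-0.01033508,  0.02132256,  0.0049744 ]), 'opening': 1.000628563754741} 0.1547
```

View pics/scene0.png

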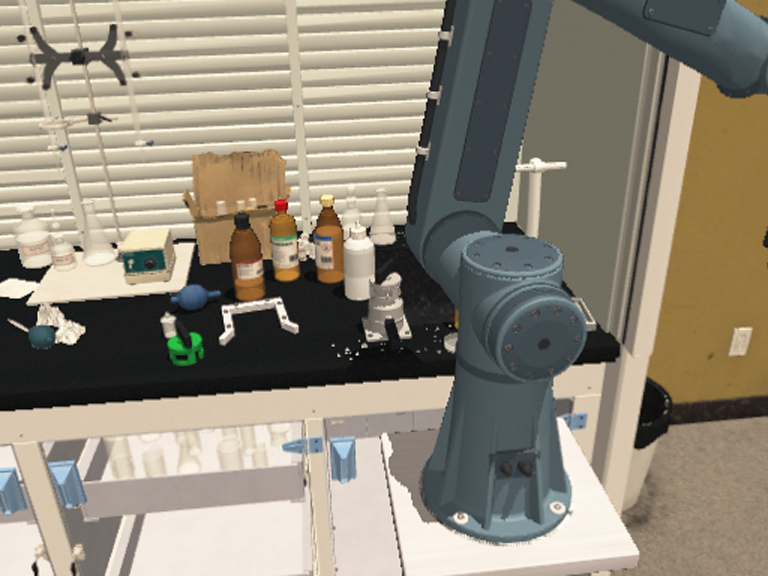

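View pics/top0.png

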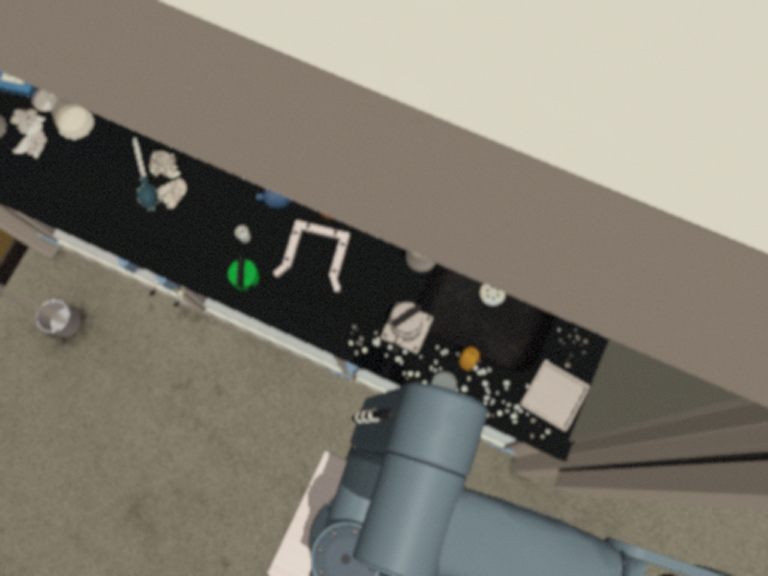

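The scene shows the dock at (260,315), the pot at (385,310) and the white bottle at (358,262). There's a green look-alike cap at (185,345), and the tray is behind the arm. In the top view the pot is at (405,327), the dock at (318,250), the tray at (555,395), and an overhang lies along the back. I'll crop in next.

```bash
python3 - <<'E'
from h import *
s=cam("scene");t=cam("top")
a=cv2.resize(t["pixels"][135:300,150:400],None,fx=3.2,fy=3.2,interpolation=cv2.INTER_CUBIC)
b=cv2.resize(s["pixels"][150:250,100:350],(800,320),interpolation=cv2.INTER_CUBIC)
save(a,"topc");save(b,"scenec")
for n,c in(("s",s),("t",t)):
    P=cloud(c); np.save(n+"P.npy",P)
Pt=np.load("tP.npy")
for u,v in [(270,218),(213,165),(370,265),(200,155),(280,173),(327,195),(313,238),(230,135),(300,120),(163,180),(330,215)]:
    print(u,v,Pt[v,u].round(3))
E
```

```text
270 218 [0.472 0.102 0.115]
213 165 [0.586 0.388 0.007]
370 265 [ 0.485 -0.281  0.004]
200 155 [0.602 0.45  0.005]
280 173 [0.639 0.14  0.089]
327 195 [ 0.709 -0.042 -0.183]
313 238 [ 0.471 -0.058  0.108]
230 135 [0.361 0.107 1.155]
300 120 [0.36  0.015 1.299]
163 180 [0.451 0.518 0.045]
330 215 [ 0.642 -0.086 -0.2  ]
```

View pics/topc.png

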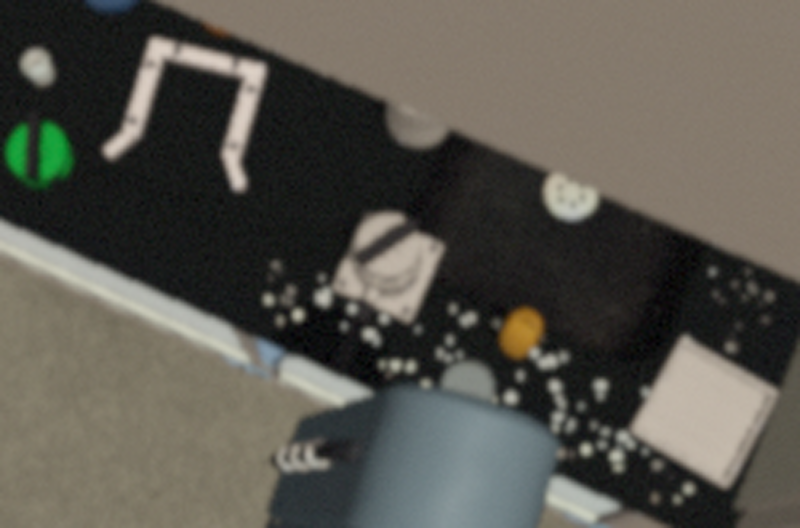

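View pics/scenec.png

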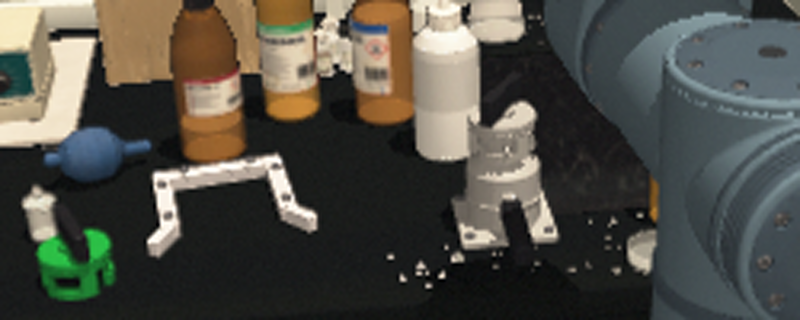

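```bash
python3 - <<'E'
from h import *
t=cam("top");s=cam("scene")
def seg(c,u0,u1,v0,v1,z,thr=120):
    im=c["pixels"].astype(int); m=((im.min(-1)>thr)&(im.max(-1)-im.min(-1)<50)).astype(np.uint8)
    k=np.zeros_like(m);k[v0:v1,u0:u1]=m[v0:v1,u0:u1]
    n,l,st,ce=cv2.connectedComponentsWithStats(k); i=1+np.argmax(st[1:,4]); return (l==i).astype(np.uint8)
def rect(m,c,z):
    ys,xs=np.nonzero(m); W=np.array([plane(c,x,y,z)[:2] for x,y in zip(xs,ys)])
    r=cv2.minAreaRect((W*1000).astype(np.float32)); return r,cv2.boxPoints(r)/1000,W
# top coords = 150+x/3.2, 135+y/3.2
for n,b,z in [("dock",(180,236,142,198),.018),("potfoot",(250,292,198,238),.010),("tray",(344,396,238,290),.018)]:
    m=seg(t,*b,z); r,bx,W=rect(m,t,z); print(n,m.sum(),r); print(bx.round(3).tolist())
    if n=="dock":
        cs=cv2.approxPolyDP(cv2.findContours(m,0,2)[0][0],2,True)[:,0]; print([(p.tolist(),plane(t,*p,.018)[:2].round(3).tolist()) for p in cs])
    if n=="tray": print(W.mean(0))
m=seg(s,135,205,195,232,.018); cs=cv2.approxPolyDP(cv2.findContours(m,0,2)[0][0],2,True)[:,0]
print("scene dock",[(p.tolist(),plane(s,*p,.018)[:2].round(3).tolist()) for p in cs])
# bar in top: dark px within cap region at z .1535
# bar top z=.1535
im=t["pixels"].astype(int)
ys,xs=np.nonzero(im[200:225,258:286].max(-1)<95); print(len(xs)); 
for r in im[198:240,252:292].max(-1)[::2]: print(' '.join('%3d'%v for v in r[::1]))
E
```

```text
dock 569 ((563.4240112304688, 389.9233703613281), (149.0375518798828, 164.95089721679688), 10.18099594116211)
[[0.47600001096725464, 0.4580000042915344], [0.5049999952316284, 0.29600000381469727], [0.6510000228881836, 0.32199999690055847], [0.621999979019165, 0.48399999737739563]]
[([197, 147], [0.622, 0.47]), ([190, 172], [0.524, 0.45]), ([183, 183], [0.476, 0.455]), ([193, 176], [0.515, 0.433]), ([199, 155], [0.597, 0.449]), ([203, 152], [0.614, 0.441]), ([226, 159], [0.625, 0.352]), ([220, 181], [0.539, 0.335]), ([222, 192], [0.505, 0.31]), ([225, 193], [0.506, 0.298]), ([224, 183], [0.538, 0.318]), ([232, 156], [0.644, 0.336])]
potfoot 466 ((487.8905029296875, 108.21443176269531), (93.90011596679688, 108.07818603515625), 88.14376831054688)
[[0.4320000112056732, 0.06300000101327896], [0.5400000214576721, 0.05999999865889549], [0.5429999828338623, 0.15299999713897705], [0.4350000023841858, 0.15700000524520874]]
tray 1175 ((488.67138671875, -272.12603759765625), (126.72026062011719, 121.09326171875), 83.40982818603516)
[[0.42100000381469727, -0.328000009059906], [0.5419999957084656,
[... 3171 characters left out ...]
 175 179 172 140  86  44  27  24  23  24  22  23  36  75  97
 27  19  22  18  21  39  87 125 130 101  59  48  50  45  47  65  94 129 149 156 166 176 176 161 145 147 154 134  86  48  29  20  22  27  24  22  25  39  78 106
 16  18  16  16  25  37  30  36  37  39  41  48  43  36  29  46 104 148 153 122  88  94 110 128 142 145 128  89  46  28  27  23  27  24  21  19  27  28  27  33
 18  16  14  32  77 102  85  44  22  28  27  34  41  49  41  38  56  80  84  63  42  29  29  43  56  65  55  55  66  56  37  28  27  27  23  22  29  25  23  24
 11  17  15  23  49  66  55  33  24  24  48 102 145 156 143 104  56  29  24  24  25  24  24  21  25  28  34  69  92  78  46  26  25  24  23  28  30  31  38  32
```

```bash
python3 - <<'E'
from h import *
t=cam("top");s=cam("scene")
A=[(288.3,212),(287.7,214),(286.75,216),(285.9,218),(285.2,220),(284.25,222),(283.35,224),(282.25,226),(281.4,228),(280.6,230),(279.65,232)]
W=np.array([plane(t,*a,.01)[:2] for a in A]); d=np.polyfit(W[:,0],W[:,1],1); print("right edge yaw",np.degrees(np.arctan(d[0])),W[0],W[-1])
for p in [(254,225.5),(258,227.5),(265.7,230),(268.3,232),(272.5,234),(278,236)]: print("bottom",p,plane(t,*p,.01)[:2].round(4))
# bar dark ridge: per column min row, parabolic
g=t["pixels"].max(-1).astype(float); R=[]
for u in range(263,278):
    c=g[203:222,u]; w=np.clip(100-c,0,None); v=203+np.argmin(c); sl=slice(max(v-4,0),v+5); w=np.clip(110-g[sl,u],0,None); R.append(plane(t,u,(w*np.arange(sl.start,sl.stop)).sum()/w.sum(),.1535)[:2])
R=np.array(R); q=np.polyfit(R[:,1],R[:,0],1); print("bar line x=",q,"yaw",np.degrees(np.arctan2(-q[0],-1)), R[0],R[-1])
# cap circle: left/top edges of disc in top at z=.1235
for p in [(262,206),(260,208),(263,204),(266,202),(274,202)]: print(p,plane(t,*p,.1235)[:2].round(4))
# scene
g=s["pixels"][150:250,100:350]
f=lambda x,y,z:plane(s,100+x/3.2,150+y/3.2,z)[:2].round(4)
print("scene foot corners FL",f(465,246,0),"FR",f(557,239,0),"BL top",f(455,200,.01))
print("handle end top (mid)",f(517,240,.058))
v=s["pixels"][195:245,225:285].max(-1)
for i,r in enumerate(v[::2]): print(195+2*i,' '.join('%3d'%x for x in r[10:55]))
print("bottle", f(415,155,0),f(480,150,0), f(447,160,0))
E
```

```text
right edge yaw 0.8881100448744068 [0.538951   0.06023631] [0.45900841 0.05847818]
bottom (254, 225.5) [0.4422 0.1523]
bottom (258, 227.5) [0.4415 0.1361]
bottom (265.7, 230) [0.4448 0.1071]
bottom (268.3, 232) [0.442  0.0955]
bottom (272.5, 234) [0.4417 0.0788]
bottom (278, 236) [0.4433 0.0579]
bar line x= [-1.74745056  0.68118019] yaw 119.7808770519186 [0.46447037 0.12437051] [0.51633788 0.09677168]
(262, 206) [0.4969 0.1436]
(260, 208) [0.4877 0.1469]
(263, 204) [0.5046 0.1434]
(266, 202) [0.5152 0.1371]
(274, 202) [0.5266 0.1123]
scene foot corners FL [0.4519 0.1493] FR [0.4519 0.0581] BL top [0.5276 0.1521]
handle end top (mid) [0.3592 0.109 ]
195 181 185 190 196 200 204 207 210 210 209 210 153 122 129 121 112 111 115 124 124 130 128 116 142 127 116 129 152 153 151 139 140  69  30  27  28  26  26  24  29  36  28  27  23  26
197 181 184 188 194 198 203 206 207 209 209 209 180 119 123 101 118 115 118 119 127 129 133 128 191 137 118 135 152 154 151 105  46  27  27  24  25  30  26  26  26  27  27  26  27  25
199 169 168 174 217 186 221 187 199 175 137  79 112 101 104 111 120 123 128 
[... 3510 characters left out ...]
7  15  17  17  14  16  14  13  14  18  16  14  17  19  16  16  17  16  19  19  16  17  28  29
239  33  15  17  14  14  18  15  13  20  18  15  14  18  21  18  18  17  16  17  15  18  19  15  14  15  16  18  15  15  15  16  15  17  17  19  18  14  17  15  19  16  14  17  13  16
241  18  19  16  18  17  17  18  16  16  16  16  17  17  18  18  19  15  17  16  18  17  20  16  12  16  17  17  16  18  17  18  16  17  16  16  20  20  18  20  23  19  18  18  20  20
243  16  18  18  18  19  17  17  18  18  19  21  19  17  18  15  18  19  20  18  18  18  19  16  21  15  18  18  18  18  18  18  17  19  19  16  22  20  18  15  19  18  21  18  16  18
bottle [0.6535 0.1855] [0.6545 0.1131] [0.6362 0.1514]
```

Possible mix-ups:
- **Cap:** the green cap at top (162,182) is a look-alike. The bare steel one sits on the pot at top (270,211).
- **Tray:** the square steel tray is at top (370,265). The round white thing at (328,196) is in the sink.
- **Bottle:** the white bottle is at top (281,174), behind the pot.

The crops confirm these choices. Estimates are pot (0.490, 0.1075) at yaw about 1°, dock (0.568, 0.3905) at yaw 10.1°, and tray (0.488, -0.273). I'm moving above the handle now.

Request:
drive_tool --commands '[[[0.9, -0.4, 0, 0, 0, 0, 0], [0.9, -0.4, 0, 0, 0, 0, 0], [0.9, -0.4, 0, 0, 0, 0, 0], [0.9, -0.4, 0, 0, 0, 0, 0], [0.9, -0.4, 0, 0, 0, 0, 0], [0.35, -0.9, 0, 0, 0, 0, 0], [0.35, -0.9, 0, 0, 0, 0, 0], [0.35, -0.9, 0, 0, 0, 0, 0], [0.35, -0.9, 0, 0, 0, 0, 0], [0.35, -0.9, 0, 0, 0, 0, 0]]]'

```text
time_s: 1.4
eef_pos: [0.3752, -0.1365, 0.4049]
eef_rot: [0.0, 0.987, 0.16, 0.0]
wrist_force: [0.4, -0.0, 1.5]
opening: 1.003
```

Request:
drive_tool --commands '[[[0.35, -0.9, 0, 0, 0, 0, 0], [0.35, -0.9, 0, 0, 0, 0, 0], [0.35, -0.9, 0, 0, 0, 0, 0], [0.35, -0.9, 0, 0, 0, 0, 0], [0, 0, 0.2, 0, 0, 0.7, 0], [0, 0, 0.2, 0, 0, 0.7, 0], [0, 0, 0.2, 0, 0, 0.7, 0], [0, 0, 0, 0, 0, 0, 0]]]'

```text
time_s: 2.2
eef_pos: [0.3845, 0.0549, 0.3736]
eef_rot: [-0.0, 1.0, 0.014, -0.001]
wrist_force: [-0.4, -0.2, -0.0]
opening: 0.997
```

```bash
cat >> h.py <<'E'
def go(x,y,z,yaw):
    "print tool-axis units from present pose to TCP target (tool down)"
    o=ctrl.get_obs();q=o["eef_rot"];p=o["eef_pos"]
    from scipy.spatial.transform import Rotation as Ro
    R=Ro.from_quat(q[[1,2,3,0]]).as_matrix(); psi=np.degrees(np.arctan2(R[1,0],R[0,0]))
    d=R.T@(np.array([x,y,z])-p)/.05; dy=(yaw-psi+180)%360-180
    print("t",o["time_s"],"p",p.round(4),"yaw",psi.round(2),"toolz",R[:,2].round(3),"F",o["wrist_force"].round(1),"open",round(o["opening"],3)); print("units",d.round(2),"turnz",round(-dy/8,2))
    return R
E
python3 - <<'E'
from h import *
go(.385,.1055,.2005,1.0)
c=cam("scene"); t=cam("top"); a=cv2.resize(t["pixels"][135:285,180:380],None,fx=3,fy=3,interpolation=cv2.INTER_CUBIC); save(a,"t1")
E
```

```text
t 2.2 p [0.3845 0.0549 0.3736] yaw 1.63 toolz [-0.002  0.    -1.   ] F [-0.4 -0.2 -0. ] open 0.997
units [ 0.05 -1.01  3.46] turnz 0.08
```

Request:
drive_tool --commands '[[[0.05, -0.5, 0, 0, 0, 0.08, 0], [0, -0.5, 0, 0, 0, 0, 0], [0, 0, 0.6, 0, 0, 0, 0], [0, 0, 0.6, 0, 0, 0, 0], [0, 0, 0.6, 0, 0, 0, 0], [0, 0, 0.6, 0, 0, 0, 0], [0, 0, 0.3, 0, 0, 0, 0], [0, 0, 0, 0, 0, 0, 0]]]'

```text
time_s: 3.1
eef_pos: [0.3857, 0.1044, 0.2383]
eef_rot: [-0.0, 1.0, 0.009, -0.002]
wrist_force: [0.1, -0.0, 0.3]
opening: 0.998
```

```bash
python3 - <<'E'
from h import *
go(.385,.1055,.2005,1.0)
c=cam("scene"); a=cv2.resize(c["pixels"][130:250,180:340],None,fx=4,fy=4,interpolation=cv2.INTER_CUBIC); save(a,"s1")
E
```

```text
t 3.1 p [0.3857 0.1044 0.2383] yaw 1.06 toolz [-0.004  0.    -1.   ] F [ 0.1 -0.   0.3] open 0.998
units [-0.01 -0.02  0.76] turnz 0.01
```

View pics/s1.png

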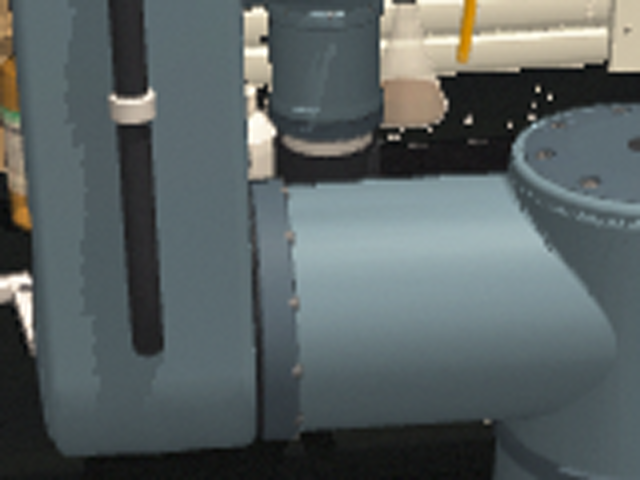

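That view is blocked: the arm hides the pot from the scene camera. The jaws have ±30 mm to spare, so I'll go down and close.

Request:
drive_tool --commands '[[[0, -0.02, 0.4, 0, 0, 0, 0], [0, 0, 0.36, 0, 0, 0, 0], [0, 0, 0, 0, 0, 0, 255], [0, 0, 0, 0, 0, 0, 255], [0, 0, 0, 0, 0, 0, 255], [0, 0, 0, 0, 0, 0, 255], [0, 0, 0, 0, 0, 0, 255], [0, 0, 0, 0, 0, 0, 255]]]'

```text
time_s: 3.95
eef_pos: [0.3869, 0.1056, 0.2028]
eef_rot: [0.0, 1.0, 0.009, 0.001]
wrist_force: [-2.7, 0.0, 7.7]
opening: 0.226
```

```bash
python3 - <<'E'
from h import *
go(.385,.1055,.2005,1.0)
print(ctrl.get_obs()["torque"])
t=cam("top"); a=cv2.resize(t["pixels"][135:285,180:380],None,fx=4,fy=4,interpolation=cv2.INTER_CUBIC); save(a,"t2")
E
```

```text
t 3.95 p [0.3869 0.1056 0.2028] yaw 1.02 toolz [ 0.002 -0.    -1.   ] F [-2.7  0.   7.7] open 0.226
units [-0.04  0.    0.05] turnz 0.0
[0.02372541 0.26444792 0.04702983]
```

View pics/t2.png

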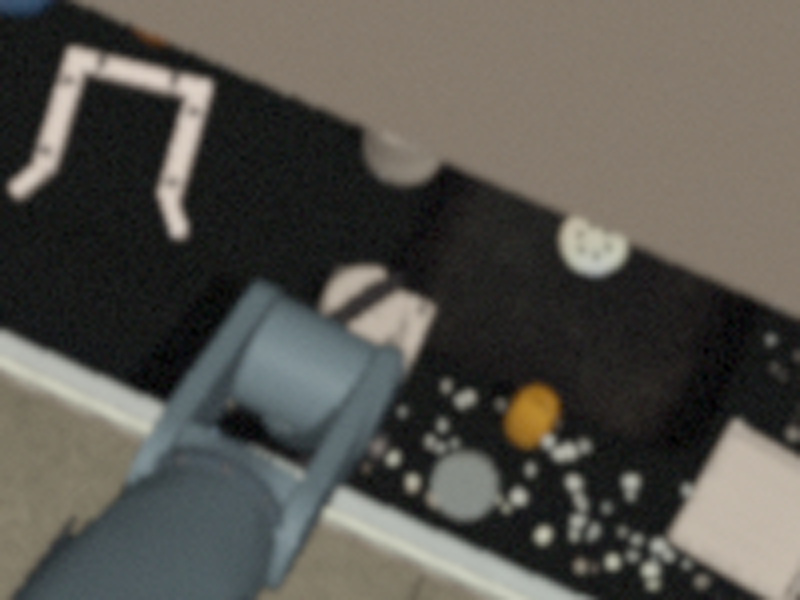

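The handle is gripped: opening 0.226 is about 19–20 mm, and the pot hasn't moved. Next I'll check where the bench edge is and plan the sliding route.

```bash
python3 - <<'E'
from h import *
t=cam("top")
for p in [(0,335),(75,380),(150,425)]: print(plane(t,180+p[0]/4,135+p[1]/4,0).round(3))
R=np.array([.9845,.1754])
for s in(-.15,-.1,0): print(s,np.array([.568,.3905])+(s-.105)*R)
E
```

```text
[0.354 0.409 0.   ]
[0.346 0.328 0.   ]
[0.337 0.248 0.   ]
-0.15 [0.3169525 0.345773 ]
-0.1 [0.3661775 0.354543 ]
0 [0.4646275 0.372083 ]
```

Request:
drive_tool --commands '[[[0, 0, -0.04, 0, 0, 0, 255], [-0.12, -0.13, 0, 0, 0, 0, 255], [-0.22, -0.23, 0, 0, 0, 0, 255], [-0.22, -0.24, 0, 0, 0, 0, 255], [-0.22, -0.23, 0, 0, 0, 0, 255], [-0.22, -0.24, 0, 0, 0, 0, 255], [-0.22, -0.23, 0, 0, 0, 0, 255], [0, 0, 0, 0, 0, 0, 255]]]'

```text
time_s: 4.85
eef_pos: [0.322, 0.1705, 0.2031]
eef_rot: [-0.0, 1.0, 0.01, -0.002]
wrist_force: [-3.6, 0.7, 0.0]
opening: 0.222
```

```bash
python3 - <<'E'
from h import *
go(.3268,.3475,.2028,1.0)
E
```

```text
t 4.85 p [0.322  0.1705 0.2031] yaw 1.13 toolz [-0.003  0.    -1.   ] F [-3.6  0.7  0. ] open 0.222
units [ 0.17 -3.54  0.01] turnz 0.02
```

Request:
drive_tool --commands '[[[0.02, -0.3, 0, 0, 0, 0, 255], [0.02, -0.4, 0, 0, 0, 0, 255], [0.02, -0.4, 0, 0, 0, 0, 255], [0.02, -0.4, 0, 0, 0, 0, 255], [0.02, -0.4, 0, 0, 0, 0, 255], [0.02, -0.4, 0, 0, 0, 0, 255], [0.02, -0.4, 0, 0, 0, 0, 255], [0.02, -0.4, 0, 0, 0, 0, 255], [0.01, -0.4, 0, 0, 0, 0, 255], [0, 0, 0, 0, 0, 0, 255]]]'

```text
time_s: 5.85
eef_pos: [0.33, 0.3461, 0.2037]
eef_rot: [-0.0, 1.0, 0.01, 0.0]
wrist_force: [0.5, 1.7, -3.6]
opening: 0.222
```

Request:
drive_tool --commands '[[[0, 0, 0, 0, 0, -0.3, 255], [0, 0, 0, 0, 0, -0.4, 255], [0, 0, 0, 0, 0, -0.4, 255], [0, 0, 0, 0, 0, 0, 255]]]'

```text
time_s: 6.25
eef_pos: [0.3298, 0.344, 0.2034]
eef_rot: [0.0, 0.996, 0.086, -0.0]
wrist_force: [0.5, 1.2, -1.2]
opening: 0.227
```

```bash
python3 - <<'E'
from h import *
go(.3268,.3475,.2028,10.1)
t=cam("top"); a=cv2.resize(t["pixels"][140:250,170:300],None,fx=6,fy=5.4,interpolation=cv2.INTER_CUBIC)
a=cv2.resize(t["pixels"][140:240,170:290],None,fx=6,fy=6,interpolation=cv2.INTER_CUBIC); save(a,"t3")
# cap bar line + foot edge
E
```

```text
t 6.25 p [0.3298 0.344  0.2034] yaw 9.81 toolz [-0.001 -0.    -1.   ] F [ 0.5  1.2 -1.2] open 0.227
units [-0.05 -0.08  0.01] turnz -0.04
```

View pics/t3.png

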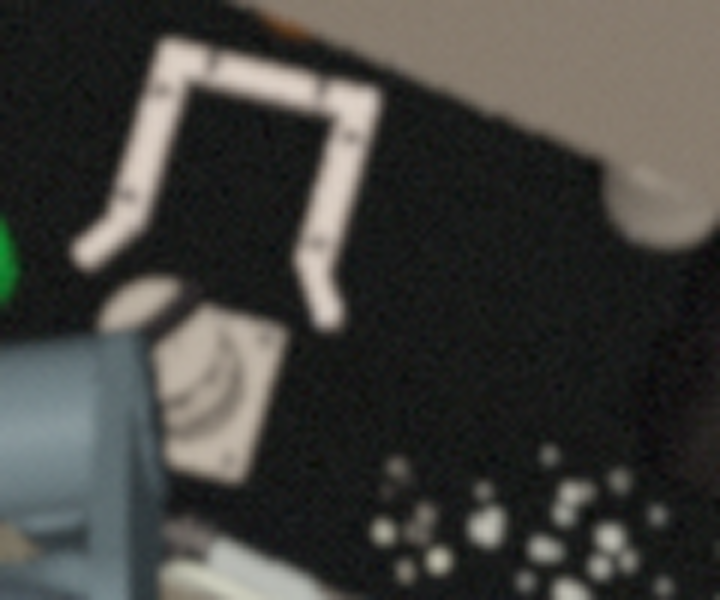

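```bash
python3 - <<'E'
from h import *
t=cam("top"); f=lambda x,y,z: plane(t,170+(x-2.5)/6,140+(y-2.5)/6,z)[:2]
O=np.array([.568,.3905]);a=np.radians(10.1);X=np.array([np.cos(a),np.sin(a)]);Y=np.array([-X[1],X[0]])
D=lambda p:((np.array([(p-O)@X,(p-O)@Y]))*1000).round(1)
for n,p,z in [("foot FR",(288,325),.01),("foot R",(268,400),.01),("foot BR",(246,480),.01),("wallR",(334,118),.018),("wallR2",(297,248),.018),("wallL",(190,85),.018),("wallL2",(150,215),.018),("back",(260,100),.018)]: print(n,D(f(*p,z)))
# automatic: mask dock inner edges in dock coordinates, and foot right edge
g=t["pixels"].max(-1).astype(float)
def edge(u0,u1,v,thr=105):
    r=g[v,u0:u1]
    k=np.nonzero((r[:-1]-thr)*(r[1:]-thr)<0)[0]; return [u0+i+(thr-r[i])/(r[i+1]-r[i]) for i in k]
for v in (200,204,208,212,216): print("foot",v,[D(plane(t,u,v,.01)[:2]) for u in edge(206,225,v)])
for v in (158,163,168,173,178): print("dock",v,[D(plane(t,u,v,.018)[:2]) for u in edge(185,240,v)])
E
```

```text
foot FR [-84.9 -53.1]
foot R [-133.1  -54.2]
foot BR [-183.9  -54.9]
wallR [ 47.2 -45.8]
wallR2 [-38.6 -46.5]
wallL [45.6 46.3]
wallL2 [-40.9  46.5]
back [47.   1.6]
foot 200 [array([-109. ,  -53.8])]
foot 204 [array([-124.7,  -53.1])]
foot 208 [array([-140. ,  -53.5])]
foot 212 [array([-155.3,  -53.5])]
foot 216 [array([-170.7,  -53.3])]
dock 158 [array([21.6, 73.1]), array([28.3, 47.2]), array([ 47.7, -28.2]), array([ 58.8, -71.3])]
dock 163 [array([ 1.6, 72.7]), array([ 8.1, 47.7]), array([ 32.2, -45.9]), array([ 38.7, -71. ])]
dock 168 [array([-18.3,  72.9]), array([-11.7,  47.3]), array([ 12.3, -45.9]), array([ 18.8, -71.3])]
dock 173 [array([-38.1,  72.7]), array([-31.6,  47.5]), array([ -7.5, -46. ]), array([ -1. , -71.4])]
dock 178 [array([-52.1,  50.3]), array([-27.2, -46. ]), array([-20.7, -71.3])]
```

The foot runs parallel to the dock and sits about 3 mm too far right. I'll shift left by 3.5 mm and slide in.

Request:
drive_tool --commands '[[[0, -0.07, 0, 0, 0, -0.03, 255], [0.2, 0, 0, 0, 0, 0, 255], [0.25, 0, 0, 0, 0, 0, 255], [0.25, 0, 0, 0, 0, 0, 255], [0.25, 0, 0, 0, 0, 0, 255], [0.25, 0, 0, 0, 0, 0, 255], [0.25, 0, 0, 0, 0, 0, 255], [0.25, 0, 0, 0, 0, 0, 255], [0, 0, 0, 0, 0, 0, 255]]]'

```text
time_s: 7.25
eef_pos: [0.4149, 0.3631, 0.2039]
eef_rot: [-0.0, 0.996, 0.087, 0.001]
wrist_force: [-0.0, 0.6, -5.5]
opening: 0.221
```

```bash
python3 - <<'E'
from h import *
go(.4646,.3725,.2028,10.1); print(ctrl.get_obs()["torque"])
E
```

```text
t 7.25 p [0.4149 0.3631 0.2039] yaw 9.98 toolz [ 0.002  0.001 -1.   ] F [-0.   0.6 -5.5] open 0.221
units [ 1.01 -0.01  0.03] turnz -0.02
[-0.09627804  0.31252367  0.00436025]
```

Request:
drive_tool --commands '[[[0.1, 0, 0.04, 0, 0, 0, 255], [0.2, 0, 0, 0, 0, 0, 255], [0.2, 0, 0, 0, 0, 0, 255], [0.2, 0, 0, 0, 0, 0, 255], [0.15, 0, 0, 0, 0, 0, 255], [0.1, 0, 0, 0, 0, 0, 255], [0, 0, 0, 0, 0, 0, 255]]]'

```text
time_s: 7.95
eef_pos: [0.4598, 0.3717, 0.2027]
eef_rot: [-0.0, 0.996, 0.088, 0.0]
wrist_force: [-2.5, 0.4, 3.7]
opening: 0.221
```

```bash
python3 - <<'E'
from h import *
go(.4646,.3725,.2028,10.1); print(ctrl.get_obs()["torque"])
E
```

```text
t 7.95 p [0.4598 0.3717 0.2027] yaw 10.05 toolz [ 0.001  0.001 -1.   ] F [-2.5  0.4  3.7] open 0.221
units [ 0.1 -0.  -0. ] turnz -0.01
[-0.02963164  0.59046407  0.01475619]
```

Request:
drive_tool --commands '[[[0.05, 0, 0, 0, 0, 0, 255], [0.05, 0, 0, 0, 0, 0, 255], [0.04, 0, 0, 0, 0, 0, 255], [0, 0, 0, 0, 0, 0, 255]]]'

```text
time_s: 8.35
eef_pos: [0.4659, 0.3728, 0.2027]
eef_rot: [-0.0, 0.996, 0.088, -0.0]
wrist_force: [-6.1, -0.7, 9.1]
opening: 0.225
```

```bash
python3 - <<'E'
from h import *
go(.4646,.3725,.2028,10.1); print(ctrl.get_obs()["torque"])
E
```

```text
t 8.35 p [0.4659 0.3728 0.2027] yaw 10.07 toolz [-0.001  0.    -1.   ] F [-6.1 -0.7  9.1] open 0.225
units [-0.03  0.   -0.  ] turnz -0.0
[-0.12840112  1.10246279  0.06310613]
```

Request:
drive_tool --commands '[[[0.04, 0, 0, 0, 0, 0, 255], [0.04, 0, 0, 0, 0, 0, 255], [0, 0, 0, 0, 0, 0, 255]]]'

```text
time_s: 8.65
eef_pos: [0.4686, 0.3734, 0.2027]
eef_rot: [0.0, 0.996, 0.088, -0.002]
wrist_force: [-14.5, -4.1, 15.1]
opening: 0.224
```

```bash
python3 - <<'E'
from h import *
go(.4646,.3725,.2028,10.1); print(ctrl.get_obs()["torque"])
E
```

```text
t 8.65 p [0.4686 0.3734 0.2027] yaw 10.08 toolz [-0.005 -0.001 -1.   ] F [-14.5  -4.1  15.1] open 0.224
units [-0.08  0.   -0.  ] turnz -0.0
[-3.72048771e-01  2.12571635e+00  3.75503006e-04]
```

Request:
drive_tool --commands '[[[-0.02, 0, 0, 0, 0, 0, 255], [0, 0, 0, 0, 0, 0, 0], [0, 0, 0, 0, 0, 0, 0], [0, 0, 0, 0, 0, 0, 0], [0, 0, 0, 0, 0, 0, 0], [0, 0, 0, 0, 0, 0, 0], [0, 0, -0.4, 0, 0, 0, 0], [0, 0, -0.8, 0, 0, 0, 0], [0, 0, -0.9, 0, 0, 0, 0], [0, 0, -0.9, 0, 0, 0, 0]]]'

```text
time_s: 9.65
eef_pos: [0.4692, 0.3728, 0.3528]
eef_rot: [0.0, 0.996, 0.087, -0.0]
wrist_force: [1.1, 0.1, 0.4]
opening: 1.0
```

Request:
drive_tool --commands '[[[0, 0.9, -0.3, 0, 0, 0, 0], [0, 0.9, -0.3, 0, 0, 0, 0], [0, 0.9, 0, 0, 0, 0, 0], [0, 0.9, 0, 0, 0, 0, 0], [0, 0.9, 0, 0, 0, 0, 0], [0, 0, 0, 0, 0, 0, 0]]]'

```text
time_s: 10.25
eef_pos: [0.5096, 0.1469, 0.3819]
eef_rot: [0.001, 0.996, 0.085, 0.0]
wrist_force: [0.2, 0.7, 0.6]
opening: 1.001
```

```bash
python3 - <<'E'
from h import *
go(.568,.391,.35,10.1)
t=cam("top");s=cam("scene")
a=cv2.resize(t["pixels"][140:215,175:250],None,fx=6,fy=6,interpolation=cv2.INTER_CUBIC)
b=cv2.resize(s["pixels"][170:245,140:215],None,fx=6,fy=6,interpolation=cv2.INTER_CUBIC); save(cv2.resize(np.hstack([a,b]),(800,400)),"t4")
O=np.array([.568,.3905]);al=np.radians(10.1);X=np.array([np.cos(al),np.sin(al)]);Y=np.array([-X[1],X[0]])
D=lambda p:((np.array([(p-O)@X,(p-O)@Y]))*1000).round(1)
np.savez("v4.npz",t=t["pixels"],s=s["pixels"])
g=t["pixels"].max(-1)
for v in range(142,206,2): print(v,' '.join('%3d'%x for x in g[v,190:234]))
E
```

```text
t 10.25 p [0.5096 0.1469 0.3819] yaw 9.71 toolz [ 0.001 -0.002 -1.   ] F [0.2 0.7 0.6] open 1.001
units [ 1.97 -4.62  0.63] turnz -0.05
142  22  26  26  27  32  24  27  21  23  23  30  21  26  27  24  21  19  23  20  28  32  31  48  72  96 112 119 124 126 127 129 126 128 127 129 127 127 130 127 126 128 129 127 128
144  22  24  24  22  22  25  21  22  22  22  27  24  23  26  23  22  24  26  19  27  22  21  23  32  48  68  84  96 101 107 113 118 120 123 125 126 130 127 127 128 128 127 129 129
146  22  22  29  22  23  32  58  88 105 103  88  71  55  42  38  31  29  28  29  26  24  24  21  22  26  25  36  38  51  57  60  61  65  77  94 104 115 121 121 126 126 129 128 128
148  28  27  25  24  22  60 125 176 195 195 189 180 168 153 132 111 102  98  91  70  49  36  35  26  28  21  24  24  24  21  28  27  23  26  30  39  51  60  71  91 105 115 122 125
150  24  20  23  24  42 100 161 196 207 209 205 200 191 183 176 171 166 155 134 101  65  46  42  34  48  66  77  61  54  43  37  28  25  26  21  26  23  24  23  27  42  55  73  87
152  24  20  22  25  71 135 181 198 199 194 187 181 180 176 169 
[... 4095 characters left out ...]
  28  25  34  39  44  41  37  28  21  22  24  25  20  22  25   9   5  17  12  12  38  69 106 122 128 129 127 126 122 112  96  85  83  80  74  63  54  36  23  23
200  27  25  26  16  20  25  23  30  35  34  30  25  20  24  23  19  25  26  18  18  16  16  15  36  70 107 124 131 133 132 131 123 115 112 120 119 118 114 109 102  86  72  51  42
202  22  24  24  26  22  25  21  15  23  24  26  28  25  28  15  25  26  20  16  12   8  12  31  72 109 127 136 136 138 135 129 114 106 111 119 123 124 124 124 122 118 113 105  98
204  24  28  20  24  23  21  23  28  27  26  23  24  21  25  27  26  18  17  17  15  17  30  71 114 134 140 140 141 138 134 120 105 108 111 114 119 124 124 121 122 123 122 119 117
```

View pics/t4.png

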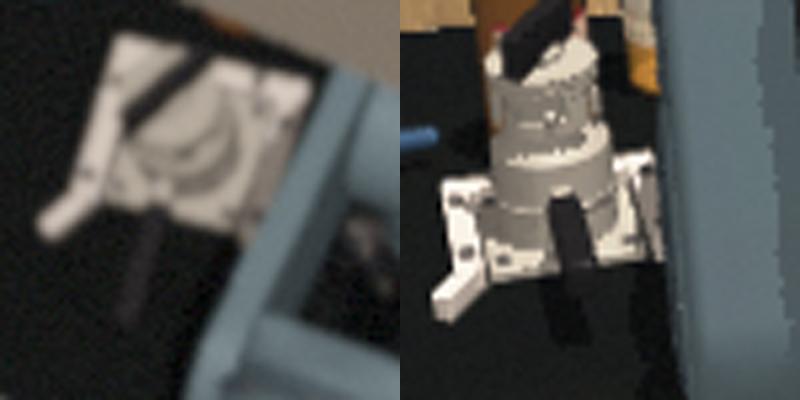

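The left half (top view) shows the pot inside the U, handle pointing out of the mouth and the bar still locked at an angle. The right half (scene view) agrees. I'll measure how far home the foot is, plus the bar's line.

```bash
python3 - <<'E'
from h import *
t=cam("top"); g=t["pixels"].max(-1).astype(float)
O=np.array([.568,.3905]);al=np.radians(10.1);X=np.array([np.cos(al),np.sin(al)]);Y=np.array([-X[1],X[0]])
D=lambda p:((np.array([(p-O)@X,(p-O)@Y]))*1000).round(1)
for u in (195,197,199,208,210,212,214):
    v=next(v for v in range(174,190) if g[v,u]>=95>g[v+1,u]); vv=v+(g[v,u]-95)/(g[v,u]-g[v+1,u]); print("front",u,round(vv,2),D(plane(t,u,vv,.01)[:2]))
R=[]
for u in range(199,210):
    c=g[148:166,u].copy(); v=148+np.argmin(c); sl=np.arange(v-4,v+5); w=np.clip(110-g[sl,u],0,None); R.append(plane(t,u,(w*sl).sum()/w.sum(),.1535)[:2])
R=np.array(R); q=np.polyfit(R[:,1],R[:,0],1); yaw=np.degrees(np.arctan2(-1,-q[0])); print("bar",q,"yaw",yaw,"x at pot y", np.polyval(q,O[1]), [D(r) for r in R[::5]])
P=cloud(t)
m=(P[...,2]>.105)&(P[...,2]<.135)&(np.hypot(P[...,0]-.568,P[...,1]-.3905)<.05); print("cap disc depth",m.sum(),P[m].mean(0), (P[m].max(0)+P[m].min(0))/2)
E
```

```text
front 195 177.49 [-46.2  44.5]
front 197 178.02 [-46.3  36.8]
front 199 178.61 [-46.7  29. ]
front 208 180.67 [-45.9  -5.3]
front 210 181.34 [-46.6 -13.1]
front 212 181.86 [-46.6 -20.8]
front 214 182.2 [-46.  -28.3]
bar [-2.57677618  1.57206271] yaw -21.21032779155954 x at pot y 0.5658316123173501 [array([-25.1,  14.4]), array([-5.4,  2.3]), array([13.9, -9.9])]
cap disc depth 199 [0.56967986 0.38851684 0.12349746] [0.57155687 0.39417419 0.12027904]
```

```bash
python3 - <<'E'
from h import *
s=cam("scene");f=lambda x,y,z:plane(s,100+x/3.2,150+y/3.2,z)[:3].round(3)
print("amber base L,R,mid",f(180,150,0),f(244,150,0),f(212,160,0), "2nd",f(290,120,0),f(320,110,0),f(262,110,0))
P=cloud(s)
for u,v in [(165,180),(165,170),(163,150),(190,160)]: print(P[v,u].round(3))
go(.5705,.3905,.38,-22)
E
```

```text
amber base L,R,mid [0.706 0.447 0.   ] [0.695 0.375 0.   ] [0.676 0.409 0.   ] 2nd [0.765 0.324 0.   ] [0.786 0.289 0.   ] [0.797 0.358 0.   ]
[0.552 0.391 0.134]
[0.655 0.399 0.124]
[0.692 0.402 0.183]
[-0.067  0.278  0.449]
t 10.45 p [0.5085 0.1521 0.3817] yaw 10.06 toolz [-0.  0. -1.] F [ 0.2 -0.1 -0.5] open 0.999
units [ 2.05 -4.48  0.04] turnz 4.01
```

Request:
drive_tool --commands '[[[0.34, -0.75, 0, 0, 0, 0, 0], [0.34, -0.75, 0, 0, 0, 0, 0], [0.34, -0.75, 0, 0, 0, 0, 0], [0.34, -0.75, 0, 0, 0, 0, 0], [0.34, -0.75, 0, 0, 0, 0, 0], [0.34, -0.75, 0, 0, 0, 0, 0], [0, 0, 0, 0, 0, 1, 0], [0, 0, 0, 0, 0, 1, 0], [0, 0, 0, 0, 0, 1, 0], [0, 0, 0, 0, 0, 1, 0]]]'

```text
time_s: 11.45
eef_pos: [0.5685, 0.393, 0.3811]
eef_rot: [0.0, 0.981, -0.192, -0.0]
wrist_force: [-0.7, 0.2, 0.0]
opening: 1.001
```

```bash
python3 - <<'E'
from h import *
go(.5705,.3905,.300,-22)
E
```

```text
t 11.45 p [0.5685 0.393  0.3811] yaw -22.11 toolz [-0.001 -0.    -1.   ] F [-0.7  0.2  0. ] open 1.001
units [0.06 0.03 1.62] turnz -0.01
```

Request:
drive_tool --commands '[[[0.06, 0.03, 0.3, 0, 0, 0, 0], [0, 0, 0.5, 0, 0, 0, 0], [0, 0, 0.5, 0, 0, 0, 0], [0, 0, 0.3, 0, 0, 0, 0], [0, 0, 0, 0, 0, 0, 0]]]'

```text
time_s: 11.95
eef_pos: [0.5706, 0.3883, 0.2975]
eef_rot: [0.002, 0.982, -0.189, -0.003]
wrist_force: [0.2, -1.0, -0.8]
opening: 1.002
```

Request:
drive_tool --commands '[[[0, 0, 0, 0, 0, 0, 255], [0, 0, 0, 0, 0, 0, 255], [0, 0, 0, 0, 0, 0, 255], [0, 0, 0, 0, 0, 0, 255], [0, 0, 0, 0, 0, 0, 255], [0, 0, 0, 0, 0, 0, 255], [0, 0, 0, 0, 0, 0, 255]]]'

```text
time_s: 12.65
eef_pos: [0.5724, 0.3888, 0.3027]
eef_rot: [-0.001, 0.982, -0.19, 0.001]
wrist_force: [1.0, 4.7, 2.5]
opening: 0.151
```

```bash
python3 - <<'E'
from h import *
go(.5705,.3905,.300,-22); print(ctrl.get_obs()["torque"])
E
```

```text
t 12.65 p [0.5724 0.3888 0.3027] yaw -21.95 toolz [ 0.002  0.002 -1.   ] F [1.  4.7 2.5] open 0.151
units [-0.05 -0.02  0.05] turnz 0.01
[ 0.64057641 -0.15512303  0.00732054]
```

Request:
drive_tool --commands '[[[0, 0, 0, 0, 0, -0.4, 255], [0, 0, 0, 0, 0, -0.5, 255], [0, 0, 0, 0, 0, -0.5, 255], [0, 0, 0, 0, 0, -0.5, 255], [0, 0, 0, 0, 0, -0.5, 255], [0, 0, 0, 0, 0, -0.5, 255], [0, 0, 0, 0, 0, -0.5, 255], [0, 0, 0, 0, 0, -0.4, 255], [0, 0, 0, 0, 0, 0, 255]]]'

```text
time_s: 13.55
eef_pos: [0.5723, 0.3885, 0.3026]
eef_rot: [-0.001, 0.997, 0.074, 0.001]
wrist_force: [0.7, 3.5, 4.3]
opening: 0.153
```

```bash
python3 - <<'E'
from h import *
go(.5715,.3905,.300,10.1); print(ctrl.get_obs()["torque"])
E
```

```text
t 13.55 p [0.5723 0.3885 0.3026] yaw 8.46 toolz [ 0.001  0.001 -1.   ] F [0.7 3.5 4.3] open 0.153
units [-0.01 -0.04  0.05] turnz -0.2
[ 0.62705898 -0.00951299 -0.06410891]
```

Request:
drive_tool --commands '[[[0, 0, 0, 0, 0, -0.2, 255], [0, 0, 0, 0, 0, -0.2, 255], [0, 0, 0, 0, 0, 0, 255]]]'

```text
time_s: 13.85
eef_pos: [0.5721, 0.389, 0.3026]
eef_rot: [-0.001, 0.995, 0.101, 0.001]
wrist_force: [0.3, 4.7, 4.9]
opening: 0.152
```

```bash
python3 - <<'E'
from h import *
go(.5715,.3905,.300,10.1); print(ctrl.get_obs()["torque"])
E
```

```text
t 13.85 p [0.5721 0.389  0.3026] yaw 11.64 toolz [ 0.001  0.002 -1.   ] F [0.3 4.7 4.9] open 0.152
units [-0.01 -0.03  0.05] turnz 0.19
[ 1.08053616  0.05468793 -0.18836609]
```

Request:
drive_tool --commands '[[[0, 0, 0, 0, 0, -0.2, 255], [0, 0, 0, 0, 0, 0, 255]]]'

```text
time_s: 14.05
eef_pos: [0.572, 0.3891, 0.3027]
eef_rot: [-0.001, 0.993, 0.115, 0.001]
wrist_force: [-0.5, 6.0, 6.2]
opening: 0.15
```

```bash
python3 - <<'E'
from h import *
go(.5715,.3905,.300,10.1); print(ctrl.get_obs()["torque"])
E
```

```text
t 14.05 p [0.572  0.3891 0.3027] yaw 13.22 toolz [ 0.001  0.003 -1.   ] F [-0.5  6.   6.2] open 0.15
units [-0.   -0.03  0.05] turnz 0.39
[ 1.13980706  0.10046168 -0.46429173]
```

The stop is met at about 11.6–13°, with torque building. I'll ease back a little and press down.

Request:
drive_tool --commands '[[[0, 0, 0, 0, 0, 0.15, 255], [0, 0, 0.06, 0, 0, 0, 255], [0, 0, 0.06, 0, 0, 0, 255], [0, 0, 0.06, 0, 0, 0, 255], [0, 0, 0, 0, 0, 0, 255]]]'

```text
time_s: 14.55
eef_pos: [0.5723, 0.389, 0.2953]
eef_rot: [-0.001, 0.994, 0.105, 0.001]
wrist_force: [-3.5, 2.9, 12.1]
opening: 0.151
```

```bash
python3 - <<'E'
from h import *
go(.5715,.3905,.300,10.1); print(ctrl.get_obs()["torque"])
E
```

```text
t 14.55 p [0.5723 0.389  0.2953] yaw 12.03 toolz [ 0.002  0.002 -1.   ] F [-3.5  2.9 12.1] open 0.151
units [-0.01 -0.03 -0.09] turnz 0.24
[0.69128485 0.62982923 0.04711351]
```

Request:
drive_tool --commands '[[[0, 0, 0.02, 0, 0, 0, 255], [0, 0, 0, 0, 0, -0.3, 255], [0, 0, 0, 0, 0, -0.4, 255], [0, 0, 0, 0, 0, -0.5, 255], [0, 0, 0, 0, 0, -0.5, 255], [0, 0, 0, 0, 0, -0.5, 255], [0, 0, 0, 0, 0, -0.5, 255], [0, 0, 0, 0, 0, -0.5, 255], [0, 0, 0, 0, 0, -0.5, 255], [0, 0, 0, 0, 0, 0, 255]]]'

```text
time_s: 15.55
eef_pos: [0.5723, 0.3896, 0.2952]
eef_rot: [-0.001, 0.934, 0.356, 0.002]
wrist_force: [-3.2, 6.4, 16.1]
opening: 0.149
```

```bash
python3 - <<'E'
from h import *
go(.5715,.3905,.300,42); print(ctrl.get_obs()["torque"])
E
```

```text
t 15.55 p [0.5723 0.3896 0.2952] yaw 41.76 toolz [ 0.003  0.004 -1.   ] F [-3.2  6.4 16.1] open 0.149
units [ 0.   -0.02 -0.1 ] turnz -0.03
[1.10199551 0.90370359 0.13465248]
```

Request:
drive_tool --commands '[[[0, 0, -0.08, 0, 0, 0, 255], [0, 0, -0.1, 0, 0, 0, 255], [0, 0, -0.1, 0, 0, 0, 255], [0, 0, -0.1, 0, 0, 0, 255], [0, 0, 0, 0, 0, 0, 255]]]'

```text
time_s: 16.05
eef_pos: [0.5718, 0.3881, 0.3103]
eef_rot: [-0.0, 0.935, 0.355, -0.001]
wrist_force: [-0.6, 3.7, 0.9]
opening: 0.147
```

```bash
python3 - <<'E'
from h import *
go(.5715,.3905,.35,42); print(ctrl.get_obs()["torque"])
E
```

```text
t 16.05 p [0.5718 0.3881 0.3103] yaw 41.63 toolz [-0.001 -0.    -1.   ] F [-0.6  3.7  0.9] open 0.147
units [ 0.03 -0.04 -0.79] turnz -0.05
[0.86870491 0.12451758 0.04734089]
```

Request:
drive_tool --commands '[[[0, 0, -0.15, 0, 0, 0, 255], [0, 0, -0.2, 0, 0, 0, 255], [0, 0, -0.2, 0, 0, 0, 255], [0, 0, -0.2, 0, 0, 0, 255], [0, 0, -0.3, 0, 0, 0, 255], [0, 0, -0.5, 0, 0, 0, 255], [0, 0, -0.5, 0, 0, 0, 255], [0, 0, -0.5, 0, 0, 0, 255], [0, 0, 0, 0, 0, 0, 255]]]'

```text
time_s: 16.95
eef_pos: [0.5727, 0.3885, 0.4444]
eef_rot: [-0.0, 0.935, 0.355, 0.005]
wrist_force: [0.6, -0.3, -1.1]
opening: 0.154
```

```bash
python3 - <<'E'
from h import *
R=go(.488,-.273,.43,42); print(ctrl.get_obs()["torque"], ctrl.get_obs()["q"].round(2))
s=cam("scene"); b=cv2.resize(s["pixels"][110:245,130:260],None,fx=4.4,fy=4.4,interpolation=cv2.INTER_CUBIC); save(b,"s5")
E
```

```text
t 16.95 p [0.5727 0.3885 0.4444] yaw 41.64 toolz [ 0.008  0.004 -1.   ] F [ 0.6 -0.3 -1.1] open 0.154
units [-10.06   8.76   0.23] turnz -0.05
[-0.01118336 -0.05542212 -0.01817254] [ 0.42  0.41  1.24 -0.    1.48  1.27]
```

View pics/s5.png

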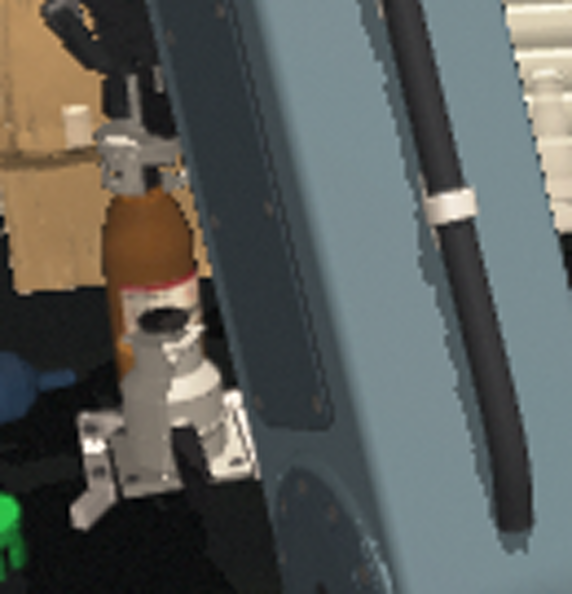

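The cap is in the gripper (1.1 N hanging), the neck is open and the pot is still home. I'll check clearance around the tray and then carry the cap over.

```bash
python3 - <<'E'
from h import *
c=cam("top");P=cloud(c).reshape(-1,3)
m=(P[:,0]>.36)&(P[:,0]<.68)&(P[:,1]<-.15)&(P[:,1]>-.6)&(P[:,2]>.03)&(P[:,2]<.8)
Q=P[m]; print(len(Q))
import collections
k=collections.Counter(map(tuple,(Q//[.05,.05,.1]).astype(int))); print([(np.array(a)*[.05,.05,.1],n) for a,n in sorted(k.items()) if n>3])
E
```

```text
5000
[(array([ 0.35, -0.4 ,  0.  ]), 51), (array([ 0.35, -0.4 ,  0.1 ]), 85), (array([ 0.35, -0.4 ,  0.2 ]), 100), (array([ 0.35, -0.4 ,  0.3 ]), 121), (array([ 0.35, -0.4 ,  0.4 ]), 171), (array([ 0.35, -0.4 ,  0.5 ]), 193), (array([ 0.35, -0.4 ,  0.6 ]), 249), (array([ 0.35, -0.4 ,  0.7 ]), 330), (array([ 0.4, -0.4,  0. ]), 14), (array([ 0.4, -0.4,  0.1]), 20), (array([ 0.4, -0.4,  0.2]), 24), (array([ 0.4, -0.4,  0.3]), 31), (array([ 0.4, -0.4,  0.4]), 43), (array([ 0.4, -0.4,  0.5]), 60), (array([ 0.4, -0.4,  0.6]), 74), (array([ 0.4, -0.4,  0.7]), 90), (array([ 0.4 , -0.35,  0.  ]), 52), (array([ 0.4 , -0.35,  0.1 ]), 89), (array([ 0.4 , -0.35,  0.2 ]), 102), (array([ 0.4 , -0.35,  0.3 ]), 131), (array([ 0.4 , -0.35,  0.4 ]), 174), (array([ 0.4 , -0.35,  0.5 ]), 186), (array([ 0.4 , -0.35,  0.6 ]), 253), (array([ 0.4 , -0.35,  0.7 ]), 323), (array([ 0.45, -0.35,  0.  ]), 56), (array([ 0.45, -0.35,  0.1 ]), 87), (array([ 0.45, -0.35,  0.2 ]), 113), (array([ 0.45, -0.35,  0.3 ]), 129), (array([ 0.45, -0.35,  0.4 ]), 177), (array([ 0.45, -0.35,  0.5 ]), 211), (array([ 0.45, -0.35,  0.6 ]), 184), (array([ 0.45, -0.35,  0.7 ]), 61), (array([ 0.5 , -0.35,  0.  ]), 54), (array([ 0.5 , -0.35,  0.1 ]), 88), (array([ 0.5 , -0.35,  0.2 ]), 106), (array([ 0.5 , -0.35,  0.3 ]), 129), (array([ 0.5 , -0.35,  0.4 ]), 149), (array([ 0.5 , -0.35,  0.5 ]), 63), (array([ 0.55, -0.35,  0.  ]), 53), (array([ 0.55, -0.35,  0.1 ]), 87), (array([ 0.55, -0.35,  0.2 ]), 101), (array([ 0.55, -0.35,  0.3 ]), 54), (array([ 0.55, -0.35,  0.4 ]), 6), (array([ 0.6 , -0.35,  0.  ]), 56), (array([ 0.6 , -0.35,  0.1 ]), 53), (array([ 0.6 , -0.35,  0.2 ]), 10), (array([ 0.65, -0.35,  0.  ]), 6)]
```

Request:
drive_tool --commands '[[[-0.5, 0.4, 0, 0, 0, 0, 255], [-0.7, 0.61, 0, 0, 0, 0, 255], [-0.7, 0.61, 0, 0, 0, 0, 255], [-0.7, 0.61, 0, 0, 0, 0, 255], [-0.7, 0.61, 0, 0, 0, 0, 255], [-0.7, 0.61, 0, 0, 0, 0, 255], [-0.7, 0.61, 0, 0, 0, 0, 255], [-0.7, 0.61, 0, 0, 0, 0, 255], [-0.7, 0.61, 0, 0, 0, 0, 255], [-0.7, 0.61, 0, 0, 0, 0, 255]]]'

```text
time_s: 18.05
eef_pos: [0.5125, -0.0593, 0.4363]
eef_rot: [-0.001, 0.935, 0.355, -0.001]
wrist_force: [1.1, -0.5, -1.6]
opening: 0.153
```

```bash
python3 - <<'E'
from h import *
c=cam("top");P=cloud(c).reshape(-1,3)
m=(P[:,0]>.38)&(P[:,0]<.6)&(P[:,1]<-.29)&(P[:,1]>-.42)&(P[:,2]>.05)&(P[:,2]<.4)
Q=P[m]; A=np.c_[Q[:,0],Q[:,2],np.ones(len(Q))]; k,*_=np.linalg.lstsq(A,Q[:,1],rcond=None); print(k, "res",np.std(A@k-Q[:,1]), "y wall at x=.488,z=.25:",k@[.488,.25,1])
im=c["pixels"]
# tray edges again
g=im.max(-1).astype(float)
m=((im.min(-1)>120)&(im.max(-1)-im.min(-1)<50)).astype(np.uint8); kk=np.zeros_like(m);kk[238:290,344:396]=m[238:290,344:396]
n,l,st,ce=cv2.connectedComponentsWithStats(kk);i=1+np.argmax(st[1:,4]);ys,xs=np.nonzero(l==i)
W=np.array([plane(c,x,y,.018)[:2] for x,y in zip(xs,ys)]);r=cv2.minAreaRect((W*1000).astype(np.float32));print(r,st[i])
# arm extents near tool: points with z>.3 within .15 of TCP
o=ctrl.get_obs()["eef_pos"];print(o)
for lo,hi in((.3,.4),(.4,.5),(.5,.6),(.6,.75)):
    a=P[(P[:,2]>lo)&(P[:,2]<hi)&(np.hypot(P[:,0]-o[0],P[:,1]-o[1])<.2)]
    if len(a): print(lo,len(a),a.min(0)-o,a.max(0)-o)
a=cv2.resize(im[165:300,250:410],None,fx=4,fy=4,interpolation=cv2.INTER_CUBIC);save(a,"t6")
E
```

```text
[ 0.0367705   0.00086702 -0.3649685 ] res 0.0033949808442212273 y wall at x=.488,z=.25: -0.34680774579179086
((488.5926513671875, -272.20672607421875), (126.7930679321289, 120.88870239257812), 83.20857238769531) [ 348  241   44   46 1164]
[ 0.51215424 -0.06521949  0.4362766 ]
0.3 125 [-0.04866889 -0.01172249 -0.13304283] [-0.01546821  0.0615545  -0.03672516]
0.4 192 [-0.03941705 -0.01766631 -0.03626339] [-0.00501274  0.0467757   0.06234367]
0.5 368 [-0.19186462 -0.05244181  0.06412734] [-0.00980278  0.09029184  0.163713  ]
0.6 2497 [-0.19808229 -0.05678507  0.16388622] [-0.01097583  0.12475867  0.24070547]
```

View pics/t6.png

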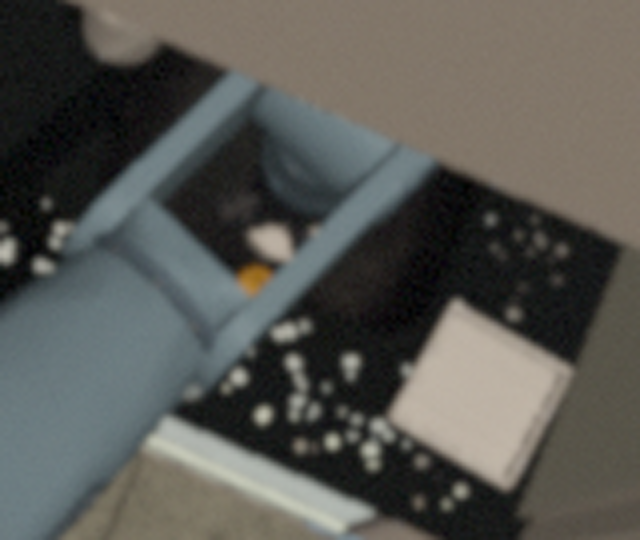

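```bash
python3 - <<'E'
from h import *
go(.490,-.259,.30,42)
E
```

```text
t 18.1 p [ 0.5122 -0.0652  0.4363] yaw 41.39 toolz [-0.004 -0.004 -1.   ] F [ 0.9 -5.2 -1.8] open 0.151
units [-2.88  2.61  2.74] turnz -0.08
```

Request:
drive_tool --commands '[[[-0.6, 0.54, 0, 0, 0, 0, 255], [-0.6, 0.54, 0, 0, 0, 0, 255], [-0.6, 0.54, 0.2, 0, 0, 0, 255], [-0.5, 0.45, 0.4, 0, 0, 0, 255], [-0.4, 0.37, 0.5, 0, 0, 0, 255], [-0.18, 0.17, 0.5, 0, 0, 0, 255], [0, 0, 0.4, 0, 0, 0, 255], [0, 0, 0, 0, 0, 0, 255]]]'

```text
time_s: 18.9
eef_pos: [0.491, -0.2501, 0.3331]
eef_rot: [-0.004, 0.935, 0.355, -0.002]
wrist_force: [-0.1, -0.0, -1.4]
opening: 0.149
```

```bash
python3 - <<'E'
from h import *
go(.490,-.259,.22,42)
t=cam("top");P=cloud(t).reshape(-1,3)
d=P[:,1]-(-.365+.0368*P[:,0]); 
m=(P[:,2]>.25)&(P[:,2]<.75)&(P[:,0]>.3)&(P[:,0]<.6)&(d>.006)&(d<.1);print(m.sum(),d[m].min() if m.any() else None, np.percentile(d[m],[1,5,20]) if m.any() else '')
a=cv2.resize(t["pixels"][165:300,270:410],None,fx=4.2,fy=4.2,interpolation=cv2.INTER_CUBIC);save(a,"t7")
E
```

```text
t 18.9 p [ 0.491  -0.2501  0.3331] yaw 41.57 toolz [-0.008  0.006 -1.   ] F [-0.1 -0.  -1.4] open 0.149
units [-0.13  0.14  2.26] turnz -0.05
987 0.006003450128093446 [0.00604275 0.00626586 0.03338797]
```

View pics/t7.png

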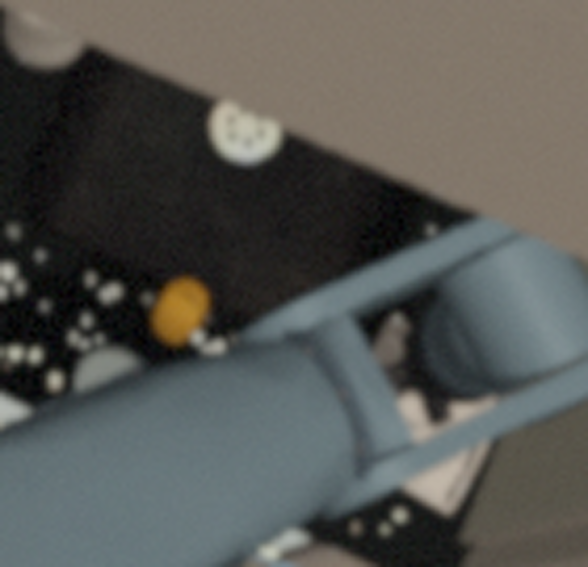

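```bash
python3 - <<'E'
from h import *
t=cam("top");P=cloud(t);im=t["pixels"].astype(int)
blue=(im[...,2]-im[...,0]>12)
Q=P[blue&(P[...,2]>.25)&(P[...,0]>.3)&(P[...,1]<-.2)]; d=Q[:,1]-(-.365+.0368*Q[:,0])
print(len(Q),np.sort(d)[:8].round(3), Q[np.argsort(d)[:5]].round(3)); print(Q[:,0].max(), ctrl.get_obs()["joint_efforts"].round(1))
E
```

```text
1322 [0.033 0.034 0.035 0.035 0.035 0.036 0.037 0.037] [[ 0.48  -0.314  0.512]
 [ 0.483 -0.313  0.51 ]
 [ 0.476 -0.313  0.511]
 [ 0.485 -0.312  0.511]
 [ 0.488 -0.312  0.508]]
0.5242926705470732 [ -0.4 -42.3 -32.   -0.    0.    0. ]
```

Request:
drive_tool --commands '[[[-0.15, 0.17, 0.1, 0, 0, 0, 255], [0, 0, 0.4, 0, 0, 0, 255], [0, 0, 0.5, 0, 0, 0, 255], [0, 0, 0.5, 0, 0, 0, 255], [0, 0, 0.3, 0, 0, 0, 255], [0, 0, 0.2, 0, 0, 0, 255], [0, 0, 0, 0, 0, 0, 255]]]'

```text
time_s: 19.7
eef_pos: [0.4927, -0.2623, 0.2375]
eef_rot: [-0.001, 0.935, 0.355, -0.0]
wrist_force: [-0.0, 0.4, -1.1]
opening: 0.15
```

```bash
python3 - <<'E'
from h import *
go(.490,-.261,.223,42)
E
```

```text
t 19.7 p [ 0.4927 -0.2623  0.2375] yaw 41.65 toolz [-0.001  0.001 -1.   ] F [-0.   0.4 -1.1] open 0.15
units [-0.02 -0.05  0.29] turnz -0.04
```

Request:
drive_tool --commands '[[[0, 0, 0.1, 0, 0, 0, 255], [0, 0, 0.1, 0, 0, 0, 255], [0, 0, 0.06, 0, 0, 0, 255], [0, 0, 0, 0, 0, 0, 255]]]'

```text
time_s: 20.1
eef_pos: [0.4927, -0.2622, 0.225]
eef_rot: [-0.0, 0.935, 0.355, -0.0]
wrist_force: [-0.4, 0.1, -1.6]
opening: 0.153
```

```bash
python3 - <<'E'
from h import *
go(.490,-.261,.223,42)
E
```

```text
t 20.1 p [ 0.4927 -0.2622  0.225 ] yaw 41.64 toolz [-0.  0. -1.] F [-0.4  0.1 -1.6] open 0.153
units [-0.02 -0.05  0.04] turnz -0.04
```

Request:
drive_tool --commands '[[[0, 0, 0.04, 0, 0, 0, 255], [0, 0, 0.04, 0, 0, 0, 255], [0, 0, 0, 0, 0, 0, 255]]]'

```text
time_s: 20.4
eef_pos: [0.4931, -0.2626, 0.2231]
eef_rot: [0.0, 0.935, 0.356, 0.0]
wrist_force: [-5.9, 3.1, 13.5]
opening: 0.15
```

```bash
python3 - <<'E'
from h import *
go(.490,-.261,.223,42)
E
```

```text
t 20.4 p [ 0.4931 -0.2626  0.2231] yaw 41.66 toolz [ 0.    -0.001 -1.   ] F [-5.9  3.1 13.5] open 0.15
units [-0.02 -0.06  0.  ] turnz -0.04
```

It touched down at TCP z 0.223, which matches the tray floor. I'll release, rise and retreat.

Request:
drive_tool --commands '[[[0, 0, -0.04, 0, 0, 0, 255], [0, 0, 0, 0, 0, 0, 0], [0, 0, 0, 0, 0, 0, 0], [0, 0, 0, 0, 0, 0, 0], [0, 0, 0, 0, 0, 0, 0], [0, 0, 0, 0, 0, 0, 0], [0, 0, -0.3, 0, 0, 0, 0], [0, 0, -0.6, 0, 0, 0, 0], [0, 0, -0.8, 0, 0, 0, 0], [0, 0, -0.8, 0, 0, 0, 0]]]'

```text
time_s: 21.4
eef_pos: [0.4926, -0.2621, 0.3503]
eef_rot: [-0.0, 0.935, 0.355, -0.0]
wrist_force: [0.3, -1.1, -0.3]
opening: 0.999
```

Request:
drive_tool --commands '[[[0, 0, -0.9, 0, 0, 0, 0], [0.3, -0.7, 0, 0, 0, 0, 0], [0.3, -0.7, 0, 0, 0, 0, 0], [0.3, -0.7, 0, 0, 0, 0, 0], [0.3, -0.7, 0, 0, 0, 0, 0], [0.3, -0.7, 0, 0, 0, 0, 0], [0, 0, 0, 0, 0, 0, 0], [0, 0, 0, 0, 0, 0, 0]]]'

```text
time_s: 22.2
eef_pos: [0.4325, -0.0812, 0.3944]
eef_rot: [0.001, 0.934, 0.356, 0.001]
wrist_force: [0.5, -0.1, 0.8]
opening: 1.003
```

```bash
python3 - <<'E'
from h import *
go(.49,0,.4,42)
t=cam("top");s=cam("scene")
a=cv2.resize(t["pixels"][140:290,175:400],(800,533),interpolation=cv2.INTER_CUBIC);save(a,"t8")
P=cloud(t);m=(np.hypot(P[...,0]-.4905,P[...,1]+.262)<.05)
z=P[m][:,2];print("tray area z hist",np.histogram(z,[-.01,.01,.025,.035,.055,.065,.08,.2]))
g=t["pixels"].max(-1).astype(float)
O=np.array([.568,.3905]);al=np.radians(10.1);X=np.array([np.cos(al),np.sin(al)]);Y=np.array([-X[1],X[0]])
for u in (195,197,199,208,210,212,214):
    v=[v for v in range(174,190) if g[v,u]>=95>g[v+1,u]]
    if v: v=v[0]; p=plane(t,u,v+(g[v,u]-95)/(g[v,u]-g[v+1,u]),.01)[:2]-O; print("front",u,(p@X*1000).round(1),(p@Y*1000).round(1))
Ps=cloud(s);b=s["pixels"][150:210,220:260]; 
E
```

```text
t 22.2 p [ 0.4325 -0.0812  0.3944] yaw 41.74 toolz [ 0.002 -0.001 -1.   ] F [ 0.5 -0.1  0.8] open 1.003
units [ 1.94 -0.45 -0.11] turnz -0.03
tray area z hist (array([206,  81,   9, 214,  24,  90,   5]), array([-0.01 ,  0.01 ,  0.025,  0.035,  0.055,  0.065,  0.08 ,  0.2  ]))
front 195 -46.1 44.6
front 197 -48.0 36.3
front 199 -47.9 28.7
front 208 -45.8 -5.2
front 210 -47.6 -13.4
front 212 -47.4 -21.0
front 214 -47.4 -28.7
```

View pics/t8.png

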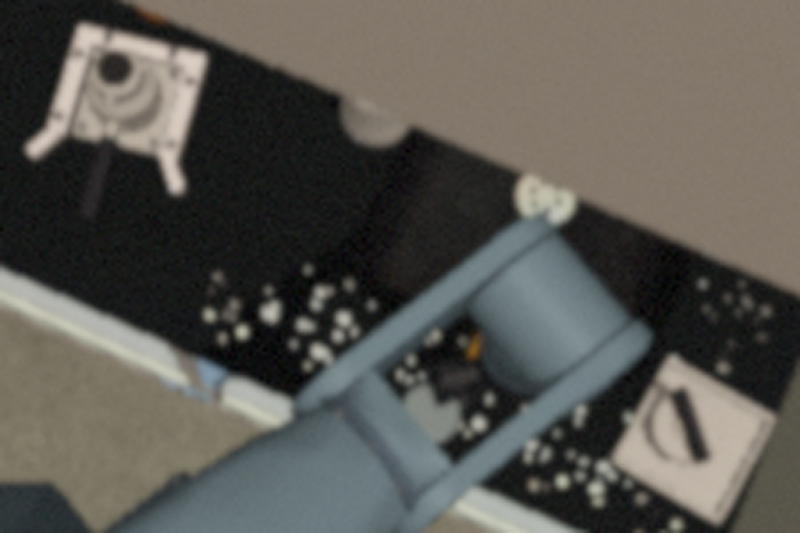

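The last picture shows the cap upright in the tray with its bar on top at (690,425). The pot with its open neck sits in the U at (128,85), and the white bottle is unmoved at (375,120). Handing in.

```bash
python3 -c "
from bench import ctrl
print(ctrl.hand_in())"
```

```text
the job is handed in; nothing more can be done
None
```

The job is done and handed in at about 22 s of robot time; no verdict was reported.

**What I did:**
1. I gripped the pot by its handle, slid it into the frame until it stopped at about 15 N, and let go.
2. I turned the cap's bar anticlockwise until it met the first stop, close to the pot's handle direction, and pressed it down about 7 mm.
3. I turned it on about 30°, lifted it off and set it upright in the tray.

**Last checks:**
- **Cap:** it stands in the tray with the bar on top. Its disc and bar heights in the depth image match an upright cap on the tray floor.
- **Pot:** it is in the frame with its handle pointing out of the mouth. The front edge of its foot measures 46–48 mm from the frame's origin (48 mm nominal). That is about 1 mm farther out than before the cap work, roughly the size of the measuring error.
- **Bottle:** by eye in the top view, the white bottle stands where it did before.
- **Forces:** the largest wrist reading was about 21 N, seen while pushing the pot home, with readings only at the end of each move.

**Not settled:** the camera can't resolve the gap between the foot and the back bar. That the foot is fully home rests on the rise in pushing force and the front-edge position.

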